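# Weigh down the glued domed bin lid

## Task

The rubber seal of the domed lid has just been glued and needs a weight on it. Lift the steel plate out of the rack, stand it by itself on its long thin edge on the open bench, and tip it over so that it lies flat on the bench, letting go of it each time; then take it again across its width and set it down gently, flat side down, balanced level and centred on the crown of the dome. Leave the wooden board in the rack, the bottle and the can where they are.

Things in the scene. Friction and masses are not known exactly. Their poses are not given: they have to be found in the camera images.
- plate_center (a point): Centre of the loose dark steel plate: 15 mm thick (its x), 110 mm long (y), 60 mm wide (z), 0.6 to 0.9 kg. Starts on a long edge in a rack slot, z up, centre 38 mm up. Centre 30 mm up when on its long edge on the bench, 7.5 mm when flat. Pushed sideways near the top of its face it tips rather than slides, and its centre lands 30 to 50 mm further on.
- bin_crown (a point): Top point of the fixed, rigid domed lid of a small round bin, 160 mm above the bench; z up. The dome is a bare-metal half sphere of radius 75 mm, centred 75 mm below this point, on a straight grey body of radius 75 mm with a dark rubber seal (radius 78 mm) round the joint and two small lugs below it. It stands left or right of the robot.
- rack: Low white plastic rack, fixed, 150 (x) by 130 mm (y); origin at the centre of its underside on the bench. Base 8 mm thick; two slots along y at x = -45 and +45 mm, 19 mm wide, ends open, rib tops 28 mm up. One holds the plate, one the board. It stands on the side away from the bin; between them the bench is clear, about 200 mm wide, 0.38 to 0.62 m ahead of the robot.
- board_center (a point): Centre of the loose light plywood board to leave alone, standing in the other slot: 15 mm thick (x), 150 mm long (y), 48 mm high (z): longer and lower than the steel plate.
- bottle: Loose green glass bottle to leave alone, upright, diameter 66 mm, 190 mm tall; origin at the centre of its underside.
- can: Loose bare-metal can to leave alone, upright, diameter 66 mm, 115 mm tall; origin at the centre of its underside.
Not all that is in view belongs to the job. What is shaped like the part that bears bin_crown but blue or purple is not meant. What is meant by the part that bears plate_center is not pink, and is the smaller of those in its own colour.

How it is judged:
On the way, in this order (a step that is already met when the one before it is completed fails the run):
1. the steel plate stands by itself on a long thin edge on the bench, let go ((angle between plate_center's own z axis and vertical below 0.1 rad or angle between plate_center's own z axis and vertical above 3.04 rad) and height (world z) of plate_center between 0.027 and 0.033 m and contact force between plate and the fingers below 0.05 N), for 0.2 s.
2. the steel plate lies flat on the bench, let go (angle between the x axis of plate_center and the z axis of bin_crown, either way round below 0.08 rad and height (world z) of plate_center below 0.011 m and contact force between plate and the fingers below 0.05 N), for 0.2 s.
At the end, for the whole second after the job is handed in: The steel plate rests on the dome alone, flat side down, let go and still: centre within 12 mm of the crown seen from above and 4 to 12 mm above it, face within 0.15 rad of level. Board, bottle and can lie within 20 mm of where they began (horizontal distance between plate_center and bin_crown below 0.012 m and angle between the x axis of plate_center and the z axis of bin_crown, either way round below 0.15 rad and z of plate_center in the frame of bin_crown between 0.004 and 0.012 m and contact force between plate and bin above 1 N and linear speed of plate below 0.03 m/s and angular speed of plate below 0.3 rad/s and distance of each of board_center, bottle, can from where it was at the start of the episode below 0.02 m); the robot touches nothing.
It fails at once if the plate is dropped or pressed hard on the bin (over 60 N) (contact force between plate and bin above 60 N).
It fails at once if the plate is dropped on to the dome (over 0.4 m/s close to the crown) (distance between plate_center and bin_crown below 0.04 m and linear speed of plate above 0.4 m/s).
It fails at once if the board, the bottle or the can is disturbed (moved over 20 mm) (distance of any of board_center, bottle, can from where it was at the start of the episode above 0.02 m).
It also fails if it takes over 72 s, if anything falls off the work surface, if the arm or the gripper's body presses on something with over 40 N, if the wrist force passes 120 N, or if a joint passes its speed limit or range.

## Robot

A 7-joint arm with a two-finger parallel gripper is mounted at the origin on the work surface. World frame = base frame: x ahead of the robot, y to its left, z up, the work surface at z = 0. Lengths are in m, angles in rad, forces in N, time in s.
With the tool pointing down it reaches from about 0.4 to 0.875 m from the base axis. Payload 19.3 kg.
Tool frame: the origin (TCP) lies midway between the tips of the shut fingers; the grasp point (between the pads) lies 19 mm behind it; z points along the fingers, y is the direction in which the jaws open and shut (so a half turn about z gives the same grasp; the last joint's range is limited). The gripper opens to 85 mm and grips with 20 to 120 N. Pads are 22 mm wide; open, the fingers measure 114 mm over their backs; the gripper's body (76 mm by 85 mm) begins 54 mm behind the grasp point. The pads swing forward as they close: fully open they stand 13 mm farther back than shut.
Start: joints at [1.18, 0.521, -0.036, 1.599, 0.021, 1.021, -0.113], TCP at [0.197, -0.593, 0.231] pointing down, gripper open.
Joint ranges: [-2.91, 2.91], [-0.3, 2.13], [-1.5, 1.42], [0.17, 2.43], [-1.26, 4.41], [0.16, 1.93], [-2.52, 2.52]. Speed limits (rad/s): [1.89, 1.89, 2.39, 2.39, 3.01, 3.01, 3.01].

## Interface

Orientations are given as [roll, pitch, yaw] about the fixed x, y, z axes, in that order (R = Rz(yaw) Ry(pitch) Rx(roll)).
In Python, from workcell import bot gives the robot as it stands.
- The arm moves only by the tool servo_tool, never from a script. Its argument "plan" is a list of rows, each a list of 5 numbers: the shift along the world's x, y, z in mm, then the turn about the world's z in rad, then the gripper's target within -1 to 1 (shut at 1, half-way at 0, fully open at -1). In form: [[tx, ty, tz, yaw, jaw], ...]. A call has exactly 10 rows; each row is the pose to reach, as a shift and turn from the pose commanded when the call began; what a row does not reach only later rows make up. A row lasts 1/12 s, in which the tool goes at most 41.7 mm and 7.16 degrees, less where a joint would pass 70% of its speed; a pose out of reach is approached as far as the arm can. A call with a gripper value outside its range is refused whole. The fingers move at their own pace and stop on an object; "squeeze" is the grip in N (left out, the last holds). Time passes only in rows, so rows that repeat a pose let the fingers close, or fill a call up. It gives the time, the measured TCP pose, the force and the opening at its end, in the units of the state.
- bot.observe(): the state, without advancing time (a new reading comes with each control period).
- bot.grab_frame(name): name is "scene" or "top" or "wrist"; returns the picture (384x512x3 uint8, blue, green, red); there is no depth.
- bot.calibration(name): a dict with "fx", "fy", "cx", "cy" (pixels), "k1" (the pictures are not rectified: a ray, as slopes to the right and down, at radius r is drawn at 1 + k1 r^2 times it, then the intrinsics apply), "T" (4x4, takes a point from camera to world coordinates). Camera axes: x right, y down, z forward; pixel columns grow to the right and rows downward; lengths in m; the calibration is good to about 2 mm. A picture is of the moment at which its call begins: read the wrist's pose just before it. calibration takes no time and is no camera call; for the wrist camera it gives the pose at the moment of the call.
- bot.job_done(): hands the job in, once; it reports no verdict.
The state is a dict: "clock": time; "qpos": joint angles; "qd": joint speeds; "joint_efforts": joint torques, N m; "position": TCP position; "tool_rot": TCP orientation; "force": force on the tool from outside, world axes, zero at the start; "moment": the same for the moment, N m; "grip_width": finger opening in m.
Only numpy, scipy, OpenCV 4.12 (cv2) and the standard library are available. Lean on these libraries where they do the work, as an engineer would, in place of code of your own. Each camera call takes 0.05 s, during which the arm holds its last target.

## Working session

There is one attempt and no reset: what is moved stays moved. The work goes in short steps, Python scripts to look and compute and a tool call to move; the robot and the scene stay as the last step left them, time stands still between calls to the robot, and variables do not carry over. Pictures are saved under pics/ and viewed, and the job is handed in when it is done.

Besides the shell and the picture viewer there is one more tool, called after "Request:" by a JSON object that holds its "api" and its "payload", one argument or row to a line. servo_tool: Moves the arm, as the interface text tells. Its arguments: {"type":"object","properties":{"plan":{"type":"array","items":{"type":"array","items":{"type":"number"}}},"squeeze":{"type":"number"}},"required":["plan"]}

```bash
mkdir -p pics; ls; python3 - <<'E'
from workcell import bot
import cv2,numpy as np
print(bot.observe())
for n in ("scene","top","wrist"):
    c=bot.calibration(n); print(n,{k:(np.round(v,4).tolist() if k=="T" else v) for k,v in c.items()})
    cv2.imwrite(f"pics/{n}0.png",bot.grab_frame(n))
E
```

```text
pics
{'clock': 0.0, 'qpos': array([ 1.1797943 ,  0.52206173, -0.03633815,  1.59999865,  0.02121527,
        1.02110291, -0.1128231 ]), 'qd': array([ 0.0001293 ,  0.0010474 ,  0.00065307, -0.00044993, -0.00017797,
       -0.0011149 ,  0.00146735]), 'joint_efforts': array([ 4.29050306e-04, -9.27121425e+01,  1.98045507e+00, -3.69940066e+01,
        1.79511204e-02,  8.19487410e-03, -4.51948426e-05]), 'position': array([ 0.19693897, -0.59280213,  0.23069924]), 'tool_rot': array([-3.14041114e+00,  9.23433648e-05,  3.20786142e-01]), 'force': array([ 0.51814219, -0.22973964, -1.45097031]), 'moment': array([0.04636224, 0.01670434, 0.02141442]), 'grip_width': 0.08489512886211402}
scene {'fx': 348.78718063399333, 'fy': 348.78718063399333, 'cx': 254.3530817294865, 'cy': 193.50908325219146, 'k1': -0.026645813351669958, 'T': [[-0.7316, -0.6499, 0.206, 0.3143], [-0.6817, 0.6948, -0.2293, 0.3498], [0.0059, -0.3082, -0.9513, 1.1552], [0.0, 0.0, 0.0, 1.0]]}
top {'fx': 384.27769032375244, 'fy': 384.27769032375244, 'cx': 257.6227081382672, 'cy': 190.52235055372137, 'k1': -0.10050590981144487, 'T': [[-0.0267, -0.9774, 0.2095, 0.3568], [-0.9996, 0.0253, -0.0093, 0.0889], [0.0038, -0.2097, -0.9778, 1.0507], [0.0, 0.0, 0.0, 1.0]]}
wrist {'fx': 270.6988444194806, 'fy': 270.6988444194806, 'cx': 254.9993015541525, 'cy': 188.06379959293466, 'k1': -0.05517044916901313, 'T': [[0.3153, -0.9025, -0.2935, 0.2721], [-0.949, -0.3003, -0.0961, -0.5687], [-0.0014, 0.3088, -0.9511, 0.3735], [0.0, 0.0, 0.0, 1.0]]}
```

View pics/scene0.png

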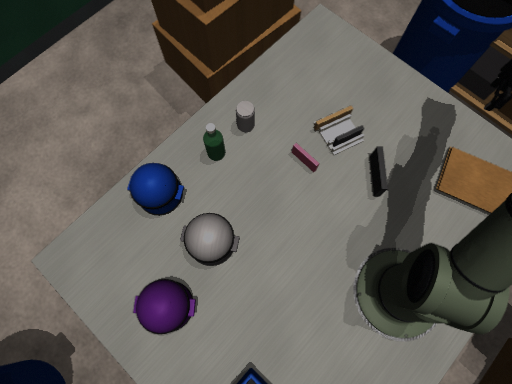

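View pics/top0.png

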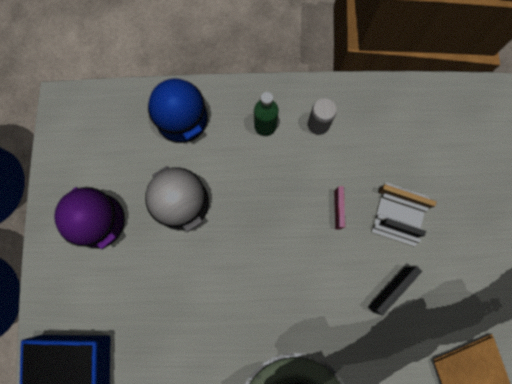

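View pics/wrist0.png

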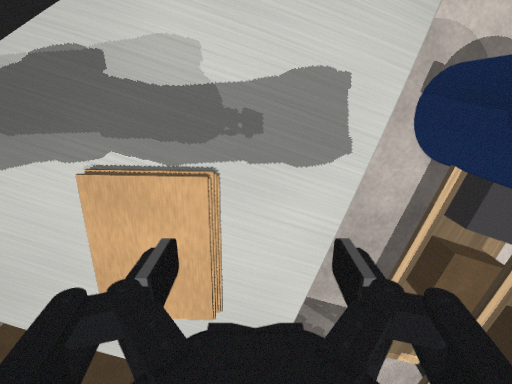

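The scene picture shows the rack (about (338,130)) with the plywood board in the far slot and the dark plate in the near slot. There is a pink decoy and a larger dark decoy at about (377,172). The grey bin is at (209,238), the bottle at (214,145) and the can at (245,115). In the top view the rack is at about (403,213), the grey dome at (176,197) and the dark decoy at (395,288). Next I'll measure them.

```bash
cat > h.py <<'E'
import numpy as np, cv2
from workcell import bot
def ray(cal,uv):
    x=(np.array(uv,float)-[cal["cx"],cal["cy"]])/[cal["fx"],cal["fy"]]
    K=np.eye(3); d=np.array([cal["k1"],0,0,0,0])
    p=cv2.undistortPoints(x.reshape(-1,1,2),K,d).reshape(-1,2)
    D=np.c_[p,np.ones(len(p))]@np.array(cal["T"])[:3,:3].T
    return np.array(cal["T"])[:3,3],D
def plane(cal,uv,z):
    o,D=ray(cal,uv); return o+D*((z-o[2])/D[:,2])[:,None]
def proj(cal,P):
    T=np.array(cal["T"]); q=(np.atleast_2d(P)-T[:3,3])@T[:3,:3]
    p=q[:,:2]/q[:,2:]; r2=(p**2).sum(1,keepdims=True)
    return p*(1+cal["k1"]*r2)*[cal["fx"],cal["fy"]]+[cal["cx"],cal["cy"]]
def tri(cs,uvs):
    A=np.zeros((3,3));b=np.zeros(3)
    for c,uv in zip(cs,uvs):
        o,D=ray(c,[uv]);d=D[0]/np.linalg.norm(D[0]);M=np.eye(3)-np.outer(d,d);A+=M;b+=M@o
    p=np.linalg.solve(A,b)
    return p,[np.linalg.norm(proj(c,p)[0]-uv) for c,uv in zip(cs,uvs)]
E
python3 - <<'E'
import cv2,numpy as np
t=cv2.imread("pics/top0.png"); s=cv2.imread("pics/scene0.png")
a=cv2.resize(t[170:255,360:450],None,fx=6,fy=6,interpolation=cv2.INTER_CUBIC)
b=cv2.resize(s[95:165,300:375],None,fx=7,fy=7,interpolation=cv2.INTER_CUBIC)
cv2.imwrite("pics/z1.png",a);cv2.imwrite("pics/z2.png",b)
E
```

```text
(no output)
```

View pics/z1.png

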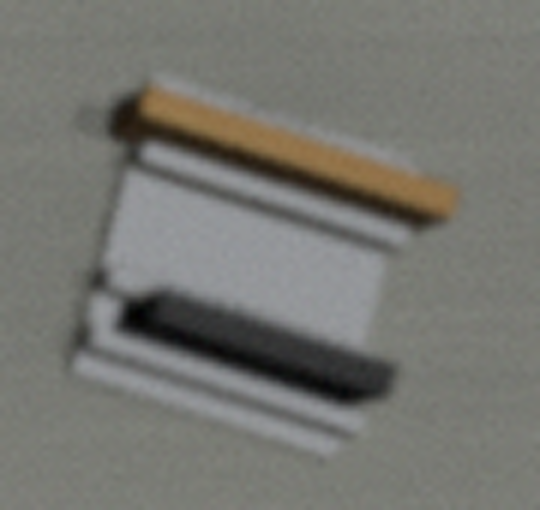

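View pics/z2.png

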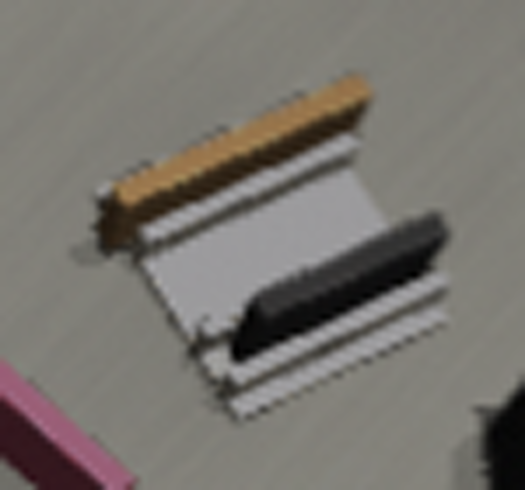

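```bash
python3 - <<'E'
from h import *
from workcell import bot
t=cv2.imread("pics/top0.png"); s=cv2.imread("pics/scene0.png")
ct,cs=bot.calibration("top"),bot.calibration("scene")
def rep(name,cal,im,roi,z,f):
    x0,y0,x1,y1=roi; g=im[y0:y1,x0:x1].astype(int)
    m=f(g).astype(np.uint8)
    n,l,st,_=cv2.connectedComponentsWithStats(m,connectivity=4)
    k=1+np.argmax(st[1:,4]); pts=np.argwhere(l==k)[:,::-1]+[x0,y0]
    P=plane(cal,pts,z)[:,:2].astype(np.float32)
    r=cv2.minAreaRect(P); c=P.mean(0)
    bx=cv2.boxPoints(r); e=bx[1]-bx[0];e2=bx[2]-bx[1]
    if np.linalg.norm(e2)>np.linalg.norm(e): e=e2
    print(name,len(pts),"c",np.round(c,4),"rect c",np.round(r[0],4),"size",np.round(r[1],4),"long dir",round(float(np.degrees(np.arctan2(e[1],e[0]))%180),1))
    return c
gray=lambda lo,hi:(lambda g:(g.max(2)<hi)&(g.min(2)>lo)&(g.max(2)-g.min(2)<20))
wood=lambda g:(g[...,2]-g[...,0]>40)&(g[...,2]>120)
print(t[222:236,400:404,1].T)
print(s[125:150,350,1])
for lo in (38,44):
  rep("plate top",ct,t,(378,212,430,240),.068,gray(lo,90))
  rep("plate scn",cs,s,(325,120,372,150),.068,gray(lo,90))
rep("decoy top",ct,t,(365,260,425,320),.068,gray(40,90))
rep("board top",ct,t,(375,180,440,212),.056,wood)
rep("board scn",cs,s,(310,100,360,135),.056,wood)
# dome: circle fits
for n,cal,im,c0 in(("top",ct,t,(176,197)),("scn",cs,s,(209,238))):
    g=cv2.cvtColor(im,cv2.COLOR_BGR2GRAY)
    h=cv2.HoughCircles(cv2.GaussianBlur(g,(5,5),0),cv2.HOUGH_GRADIENT,1,30,param1=80,param2=20,minRadius=20,maxRadius=36)
    hs=[x for x in h[0] if np.hypot(x[0]-c0[0],x[1]-c0[1])<12]
    print(n,hs)
    for x in hs: print(plane(cal,[x[:2]],.085))
E
```

```text
[[ 91  60  52  56  50  44  28  14  22  54 107 136 145 124]
 [104  74  58  51  51  47  34  22  18  44  90 128 143 136]
 [113  79  57  53  54  53  39  23  16  31  68 114 145 144]
 [124  97  70  51  55  53  45  27  19  22  56 109 136 144]]
[154 154 155 154 155 100  58  51  52  54  24  14  13  14 105 149 155  83
  79 146 154 146 106 128 130]
plate top 220 c [ 0.4616 -0.3012] rect c [ 0.4612 -0.2954] size [0.1243 0.0214] long dir 71.9
plate scn 104 c [ 0.4592 -0.3049] rect c [ 0.4599 -0.3043] size [0.1058 0.016 ] long dir 67.4
plate top 201 c [ 0.4624 -0.3004] rect c [ 0.4612 -0.2954] size [0.1243 0.0214] long dir 71.9
plate scn 101 c [ 0.4594 -0.3047] rect c [ 0.46   -0.3044] size [0.1058 0.016 ] long dir 67.2
decoy top 615 c [ 0.2486 -0.2905] rect c [ 0.2557 -0.2787] size [0.1105 0.0545] long dir 86.9
board top 235 c [ 0.5479 -0.3292] rect c [ 0.5478 -0.329 ] size [0.1465 0.0117] long dir 69.8
board scn 138 c [ 0.5464 -0.3296] rect c [ 0.5463 -0.33  ] size [0.1468 0.0138] long dir 70.1
top [array([179.5, 198.5,  31. ], dtype=float32)]
[[0.54799761 0.28080332 0.085     ]]
scn [array([207.5, 236.5,  23. ], dtype=float32)]
[[0.55663984 0.29361044 0.085     ]]
```

```bash
python3 - <<'E'
import cv2,numpy as np
t=cv2.imread("pics/top0.png"); s=cv2.imread("pics/scene0.png")
cv2.imwrite("pics/z3.png",cv2.resize(np.hstack([t[150:240,130:220],s[195:285,165:255]]),None,fx=4.4,fy=4.4,interpolation=cv2.INTER_CUBIC))
E
```

```text
(no output)
```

View pics/z3.png

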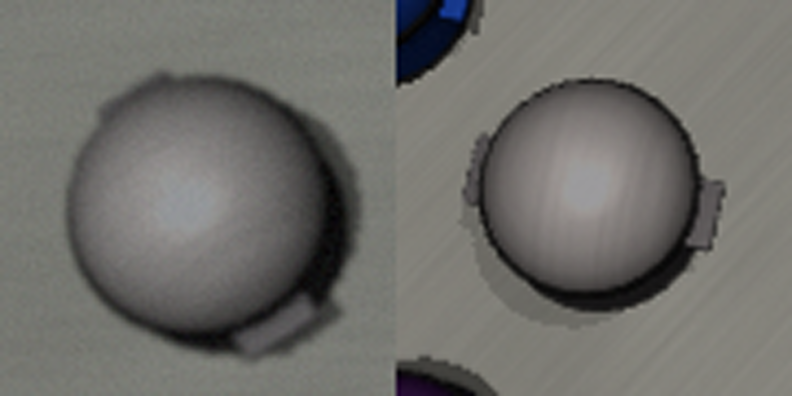

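Request:
{"api": "servo_tool", "payload": {
  "plan": [
    [30,30,0,0.1,-1],
    [60,65,-5,0.2,-1],
    [95,100,-8,0.3,-1],
    [130,135,-12,0.4,-1],
    [160,170,-15,0.5,-1],
    [190,205,-20,0.6,-1],
    [215,235,-25,0.7,-1],
    [240,262,-28,0.8,-1],
    [255,280,-30,0.9,-1],
    [263,289,-31,0.9,-1]
  ],
  "squeeze": 60
}}

```text
clock: 0.98
position: [0.4632, -0.2991, 0.1999]
tool_rot: [3.141, -0.002, 1.233]
force: [0.5, 0.3, -0.8]
grip_width: 0.0854
```

```bash
python3 - <<'E'
from h import *
o=bot.observe(); print(o["position"],o["tool_rot"],o["qpos"])
c=bot.calibration("wrist"); im=bot.grab_frame("wrist"); cv2.imwrite("pics/w1.png",im); np.save("pics/w1.npy",c,allow_pickle=True)
t=cv2.imread("pics/top0.png").astype(int); ct=bot.calibration("top")
m=((t[...,2]-t[...,1]>40)&(t[...,0]-t[...,1]>15)).astype(np.uint8); m[:, :320]=0;m[:,360:]=0
p=np.argwhere(m)[:,::-1]; print("pink",len(p),plane(ct,[p.min(0),p.max(0),p.mean(0)],.03))
E
```

```text
[ 0.46323181 -0.29914946  0.19993411] [ 3.14124093e+00 -2.18565691e-03  1.23266496e+00] [ 0.71581063  0.45841132 -0.33601898  1.81590975  0.18484526  0.89790603
 -0.04183194]
pink 171 [[ 0.57968833 -0.14092957  0.03      ]
 [ 0.47233799 -0.1470729   0.03      ]
 [ 0.52744485 -0.14541715  0.03      ]]
```

View pics/w1.png

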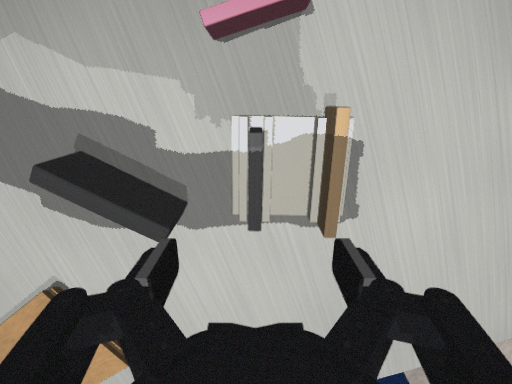

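The wrist view shows the rack at columns 232–352. The plate is at about columns 248–263, rows 128–230, the board is at about column 335, and the pink block is beyond the rack. Next I'll measure the plate's top face.

```bash
python3 - <<'E'
from h import *
c=np.load("pics/w1.npy",allow_pickle=True).item(); im=cv2.imread("pics/w1.png")
g=cv2.cvtColor(im,cv2.COLOR_BGR2GRAY)
for r in (135,150,170,190,210,222): print(r,g[r,238:275])
print(g[115:240,255])
cv2.imwrite("pics/z4.png",cv2.resize(im[100:250,220:370],None,fx=4,fy=4,interpolation=cv2.INTER_CUBIC))
E
```

```text
135 [202 197 218 217 216 217 218 217 217 174  97  96  94  97  95  98  97  93
  95  93  97  95  94  94  85  83 138 175 175 199 218 216 218 219 183 172
 190]
150 [162 191 218 217 218 216 217 218 218 181 105  94  98 107 112 112 113 104
  96 101  95 103 110  98  76  94 153 176 177 175 176 173 172 165 165 175
 177]
170 [154 157 176 174 175 174 174 175 164 135  84  64  64  68  68  66  69  63
  67  70  69  66  66  61  54 130 171 175 173 172 175 172 170 158 163 174
 173]
190 [162 165 175 176 173 172 172 174 154 120  92  64  67  65  64  63  65  68
  66  67  63  66  63  57  95 153 175 173 173 172 174 175 155 155 173 172
 171]
210 [159 158 172 173 175 173 173 175 150 110  87  62  62  66  68  63  63  62
  67  61  63  67  64  56 131 174 173 171 172 173 173 159 160 170 171 170
 170]
222 [118 122 114 116 115 116 116 117 119 103  75  64  62  66  63  61  62  64
  62  62  66  62  71  97 118 115 134 151 129 111 138 158 140 116 138 153
 153]
[118 214 217 217 216 216 219 217 216 218 216 201 114  41  33  40  36  56
  87  94  93  97  92  95  96  96  94  90  95  95  93  94 105 109 109 104
  80  67  64  66  67  69  64  65  66  62  64  65  65  65  64  64  68  68
  65  63  65  65  64  69  67  64  62  66  65  64  66  66  64  68  64  66
  65  64  70  68  63  65  65  64  65  63  66  65  66  65  65  65  63  65
  66  65  67  65  63  62  65  63  62  63  67  64  63  67  62  66  64  64
  64  61  64  64  66  64  65  79 146 182 182 182 185 184 188 187 186]
```

View pics/z4.png

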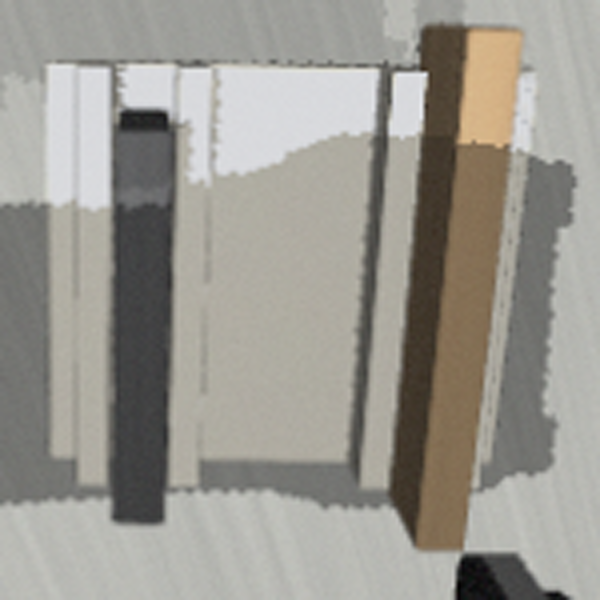

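```bash
python3 - <<'E'
from h import *
c=np.load("pics/w1.npy",allow_pickle=True).item()
P=plane(c,[[248,132.5],[263,132.5],[260.8,230.3],[247.8,230.3]],.068)[:,:2]
print(P, P.mean(0))
f=P[:2].mean(0);n=P[2:].mean(0); d=f-n; print(np.linalg.norm(d),np.degrees(np.arctan2(*d[::-1])),np.linalg.norm(P[1]-P[0]))
B=plane(c,[[336.5,107],[350,107],[336,237],[323.5,237]],.056)[:,:2]; print(B.mean(0),np.linalg.norm(B[0]-B[3]))
o=bot.observe();print(o["position"],o["tool_rot"])
E
```

```text
[[ 0.47272016 -0.25130263]
 [ 0.48690942 -0.25629213]
 [ 0.44952407 -0.35809894]
 [ 0.4357317  -0.35324565]] [ 0.46122134 -0.30473484]
0.10844981975012571 69.94664436796971 0.015040949758855521
[ 0.54765265 -0.3299339 ] 0.14843579144662714
[ 0.46418136 -0.298126    0.1998235 ] [ 3.14116957e+00 -2.86155398e-03  1.22945537e+00]
```

Request:
{"api": "servo_tool", "payload": {
  "plan": [
    [0,0,-10,0,-1],
    [0,0,-25,0,-1],
    [0,0,-40,0,-1],
    [0,0,-55,0,-1],
    [0,0,-70,0,-1],
    [0,0,-80,0,-1],
    [0,0,-80,0,-1],
    [0,0,-80,0,-1],
    [0,0,-80,0,-1],
    [0,0,-80,0,-1]
  ]
}}

```text
clock: 1.87
position: [0.4603, -0.3045, 0.1211]
tool_rot: [3.14, 0.0, 1.22]
force: [-0.6, 0.9, 1.0]
grip_width: 0.0855
```

```bash
python3 - <<'E'
from h import *
o=bot.observe();print(o["position"],o["tool_rot"],o["qd"])
E
```

```text
[ 0.46031741 -0.30449386  0.12107031] [3.14046579e+00 3.08187518e-04 1.22043052e+00] [-2.46370478e-03  8.92017510e-04 -2.66335517e-05  1.71653734e-03
  7.75771181e-04 -8.10191116e-04  5.06352624e-04]
```

Request:
{"api": "servo_tool", "payload": {
  "plan": [
    [1,0,-15,0,-1],
    [1,0,-35,0,-1],
    [1,0,-55,0,-1],
    [1,0,-72,0,-1],
    [1,0,-82,0,-1],
    [1,0,-84,0,-1],
    [1,0,-84,0,0.5],
    [1,0,-84,0,1],
    [1,0,-84,0,1],
    [1,0,-84,0,1]
  ]
}}

```text
clock: 2.7
position: [0.4614, -0.3044, 0.0372]
tool_rot: [3.14, 0.0, 1.221]
force: [-0.6, 0.5, -0.4]
grip_width: 0.0385
```

Request:
{"api": "servo_tool", "payload": {
  "plan": [
    [0,0,0,0,1],
    [0,0,0,0,1],
    [0,0,0,0,1],
    [0,0,0,0,1],
    [0,0,0,0,1],
    [0,0,3,0,1],
    [0,0,6,0,1],
    [0,0,9,0,1],
    [0,0,12,0,1],
    [0,0,15,0,1]
  ]
}}

```text
clock: 3.53
position: [0.4609, -0.3041, 0.0515]
tool_rot: [-3.141, -0.0, 1.221]
force: [0.2, -0.4, -7.0]
grip_width: 0.0145
```

Request:
{"api": "servo_tool", "payload": {
  "plan": [
    [0,0,15,0,1],
    [0,0,35,0,1],
    [0,0,55,0,1],
    [0,5,70,0,1],
    [0,20,80,0,1],
    [0,45,80,0.05,1],
    [-2,75,80,0.1,1],
    [-4,110,80,0.15,1],
    [-6,145,80,0.2,1],
    [-8,180,80,0.25,1]
  ]
}}

```text
clock: 4.37
position: [0.4526, -0.1228, 0.1316]
tool_rot: [3.141, 0.0, 1.473]
force: [0.7, 0.2, -6.7]
grip_width: 0.0141
```

Request:
{"api": "servo_tool", "payload": {
  "plan": [
    [-1,35,0,0.04,1],
    [-2,70,0,0.08,1],
    [-3,100,0,0.1,1],
    [-3,125,0,0.1,1],
    [-3,142,-5,0.1,1],
    [-3,150,-15,0.1,1],
    [-3,154,-30,0.1,1],
    [-3,154,-45,0.1,1],
    [-3,154,-60,0.1,1],
    [-3,154,-70,0.1,1]
  ]
}}

```text
clock: 5.2
position: [0.4497, 0.0299, 0.0604]
tool_rot: [-3.141, 0.0, 1.571]
force: [-0.1, -0.7, -7.2]
grip_width: 0.0142
```

```bash
python3 - <<'E'
from h import *
o=bot.observe();print(o["position"],o["tool_rot"],o["force"],o["qpos"])
cv2.imwrite("pics/w2.png",bot.grab_frame("wrist"))
s=bot.grab_frame("scene");cv2.imwrite("pics/s2.png",s)
o=bot.observe();print(o["position"],o["tool_rot"],o["force"])
E
```

```text
[0.44973437 0.02992166 0.06037441] [-3.14093153e+00  1.48855276e-04  1.57105232e+00] [-0.1039431  -0.66133406 -7.23025134] [ 0.0785882   0.56354421 -0.35624119  2.16075596  0.41350246  0.48209044
 -0.5968651 ]
[0.44931256 0.02985316 0.06030114] [-3.13943167e+00  3.06821233e-04  1.57105186e+00] [ 4.06848160e-03  6.65504998e-02 -6.10045946e+00]
```

View pics/w2.png

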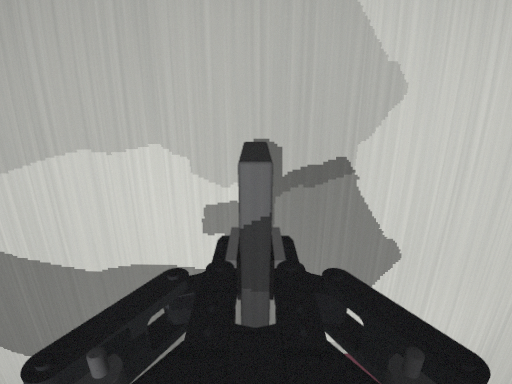

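View pics/s2.png

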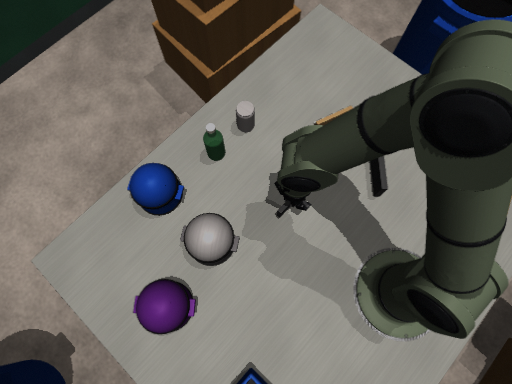

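The wrist view shows the plate held upright and square between the fingers (columns 239–272, rows 142–325). The scene view shows the arm over the clear bench. I'll lower it now.

Request:
{"api": "servo_tool", "payload": {
  "plan": [
    [0,0,-6,0,1],
    [0,0,-12,0,1],
    [0,0,-18,0,1],
    [0,0,-23,0,1],
    [0,0,-26,0,1],
    [0,0,-28,0,1],
    [0,0,-29,0,1],
    [0,0,-30,0,1],
    [0,0,-30,0,1],
    [0,0,-30,0,1]
  ]
}}

```text
clock: 6.13
position: [0.4501, 0.0299, 0.0314]
tool_rot: [3.141, -0.0, 1.571]
force: [0.0, 0.1, -6.1]
grip_width: 0.0142
```

Request:
{"api": "servo_tool", "payload": {
  "plan": [
    [0,0,-0.5,0,1],
    [0,0,-1,0,1],
    [0,0,-1.5,0,1],
    [0,0,-2,0,1],
    [0,0,-2.2,0,1],
    [0,0,-2.4,0,1],
    [0,0,-2.4,0,1],
    [0,0,-2.4,0,1],
    [0,0,-2.4,0,1],
    [0,0,-2.4,0,1]
  ]
}}

```text
clock: 6.97
position: [0.45, 0.0299, 0.0289]
tool_rot: [-3.142, -0.0, 1.571]
force: [0.1, -0.3, -6.8]
grip_width: 0.0144
```

Request:
{"api": "servo_tool", "payload": {
  "plan": [
    [0,0,-0.3,0,1],
    [0,0,-0.6,0,1],
    [0,0,-0.9,0,1],
    [0,0,-1.2,0,1],
    [0,0,-1.2,0,1],
    [0,0,-1.2,0,1],
    [0,0,-1.2,0,1],
    [0,0,-1.2,0,1],
    [0,0,-1.2,0,1],
    [0,0,-1.2,0,1]
  ]
}}

```text
clock: 7.8
position: [0.4502, 0.0299, 0.0288]
tool_rot: [3.141, 0.001, 1.571]
force: [-9.2, -1.1, 33.6]
grip_width: 0.0139
```

Request:
{"api": "servo_tool", "payload": {
  "plan": [
    [0,0,0.4,0,1],
    [0,0,0.8,0,1],
    [0,0,0.8,0,1],
    [0,0,0.8,0,1],
    [0,0,0.8,0,0.6],
    [0,0,0.8,0,0.3],
    [0,0,0.8,0,0],
    [0,0,0.8,0,-0.5],
    [0,0,0.8,0,-1],
    [0,0,0.8,0,-1]
  ]
}}

```text
clock: 8.63
position: [0.4501, 0.0299, 0.0285]
tool_rot: [3.142, -0.0, 1.571]
force: [0.3, -0.0, -0.3]
grip_width: 0.0768
```

Request:
{"api": "servo_tool", "payload": {
  "plan": [
    [0,0,0,0,-1],
    [0,0,0,0,-1],
    [0,0,0,0,-1],
    [0,0,0,0,-1],
    [0,0,0,0,-1],
    [0,0,5,0,-1],
    [0,0,15,0,-1],
    [0,0,30,0,-1],
    [0,0,45,0,-1],
    [0,0,60,0,-1]
  ]
}}

```text
clock: 9.47
position: [0.45, 0.0299, 0.09]
tool_rot: [3.141, -0.0, 1.571]
force: [0.1, 0.3, 0.6]
grip_width: 0.0853
```

```bash
python3 - <<'E'
from h import *
o=bot.observe();print(o["position"],o["tool_rot"],o["force"])
c=bot.calibration("wrist"); cv2.imwrite("pics/w3.png",bot.grab_frame("wrist"));np.save("pics/w3.npy",c,allow_pickle=True)
E
```

```text
[0.44995317 0.0299401  0.08997856] [ 3.14149560e+00 -4.39801739e-05  1.57092486e+00] [0.05111216 0.29269676 0.60407418]
```

View pics/w3.png

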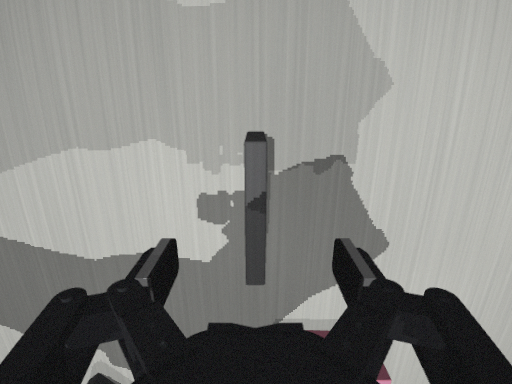

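The plate stands free at columns 245–267, rows 132–285. Next I'll shut the fingers, go behind it on the −x side and tip it towards +x.

Request:
{"api": "servo_tool", "payload": {
  "plan": [
    [-5,0,0,0,0],
    [-12,0,0,0,1],
    [-20,0,0,0,1],
    [-28,0,0,0,1],
    [-35,0,0,0,1],
    [-40,0,0,0,1],
    [-42,0,0,0,1],
    [-42,0,0,0,1],
    [-42,0,0,0,1],
    [-42,0,0,0,1]
  ]
}}

```text
clock: 10.35
position: [0.4084, 0.03, 0.0885]
tool_rot: [3.141, -0.0, 1.571]
force: [0.5, 0.5, -0.7]
grip_width: -0.0002
```

Request:
{"api": "servo_tool", "payload": {
  "plan": [
    [0,0,0,0,1],
    [0,0,0,0,1],
    [0,0,-10,0,1],
    [0,0,-20,0,1],
    [0,0,-30,0,1],
    [0,0,-38,0,1],
    [0,0,-42,0,1],
    [0,0,-43,0,1],
    [0,0,-43,0,1],
    [0,0,-43,0,1]
  ]
}}

```text
clock: 11.18
position: [0.4082, 0.0299, 0.0458]
tool_rot: [3.141, -0.0, 1.571]
force: [0.2, 0.5, 1.1]
grip_width: 0.0003
```

Request:
{"api": "servo_tool", "payload": {
  "plan": [
    [5,0,0,0,1],
    [10,0,0,0,1],
    [14,0,0,0,1],
    [18,0,0,0,1],
    [22,0,0,0,1],
    [26,0,0,0,1],
    [30,0,0,0,1],
    [34,0,0,0,1],
    [38,0,0,0,1],
    [42,0,0,0,1]
  ]
}}

```text
clock: 12.02
position: [0.4505, 0.0299, 0.0455]
tool_rot: [3.142, -0.0, 1.571]
force: [-0.4, 0.1, 0.2]
grip_width: 0.0001
```

```bash
python3 - <<'E'
from h import *
cv2.imwrite("pics/w4.png",bot.grab_frame("wrist"))
E
```

```text
(no output)
```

View pics/w4.png

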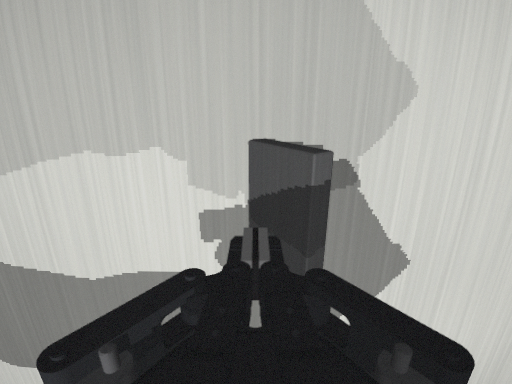

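The plate is tilted away from the fingers (columns 249–331), apparently partway through falling. I'll nudge it a little further and then retreat upward.

Request:
{"api": "servo_tool", "payload": {
  "plan": [
    [3,0,0,0,1],
    [5,0,0,0,1],
    [5,0,0,0,1],
    [5,0,10,0,1],
    [0,0,30,0,1],
    [0,0,60,0,0],
    [10,0,90,0,-1],
    [20,0,110,0,-1],
    [30,0,130,0,-1],
    [35,0,140,0,-1]
  ]
}}

```text
clock: 12.9
position: [0.4864, 0.03, 0.1887]
tool_rot: [3.138, -0.0, 1.571]
force: [0.5, -0.2, 0.2]
grip_width: 0.0605
```

Request:
{"api": "servo_tool", "payload": {
  "plan": [
    [0,0,0,0,-1],
    [0,0,0,0,-1],
    [0,0,0,0,-1],
    [0,0,0,0,-1],
    [0,0,0,0,-1],
    [0,0,0,0,-1],
    [0,0,0,0,-1],
    [0,0,0,0,-1],
    [0,0,0,0,-1],
    [0,0,0,0,-1]
  ]
}}

```text
clock: 13.73
position: [0.485, 0.0299, 0.1854]
tool_rot: [-3.141, 0.0, 1.571]
force: [-0.1, 0.3, 0.4]
grip_width: 0.0853
```

```bash
python3 - <<'E'
from h import *
o=bot.observe();print(o["position"],o["tool_rot"],o["force"])
c=bot.calibration("wrist"); cv2.imwrite("pics/w5.png",bot.grab_frame("wrist"));np.save("pics/w5.npy",c,allow_pickle=True)
E
```

```text
[0.48502978 0.02987039 0.18543651] [-3.14148009e+00  5.58667066e-06  1.57074565e+00] [-0.09474836  0.28587231  0.41024051]
```

View pics/w5.png

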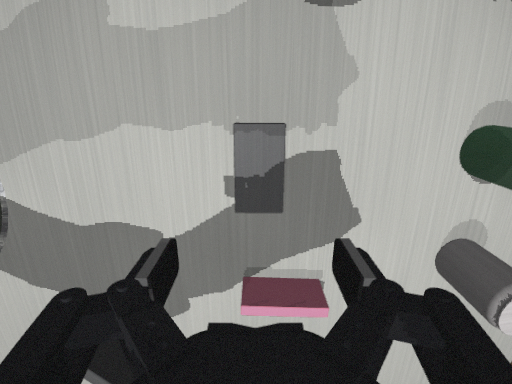

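The plate lies flat at columns 234–285, rows 123–213. Next I'll measure its top face.

```bash
python3 - <<'E'
from h import *
c=np.load("pics/w5.npy",allow_pickle=True).item(); g=cv2.cvtColor(cv2.imread("pics/w5.png"),cv2.COLOR_BGR2GRAY)
m=(g<105).astype(np.uint8); m[:,:215]=0;m[:,300:]=0;m[:110]=0;m[225:]=0
m=cv2.morphologyEx(m,cv2.MORPH_OPEN,np.ones((5,5)))
n,l,st,_=cv2.connectedComponentsWithStats(m); k=1+np.argmax(st[1:,4]);print(st[k])
ct=max(cv2.findContours((l==k).astype(np.uint8),0,2)[0],key=len).reshape(-1,2)
print(cv2.minAreaRect(ct))
for z in (.015,):
  r=cv2.minAreaRect(plane(c,ct,z)[:,:2].astype(np.float32)); print(r)
# explicit corners
for r_ in (135,155,170,205): print(r_,g[r_,226:240],g[r_,280:294])
print(g[118:132,260],g[205:220,260])
P=plane(c,[[233.5,124.5],[285.5,124.5],[284,212.5],[235,212.5]],.015)[:,:2];print(P,P.mean(0))
E
```

```text
[ 234  161   51   53 2124]
((259.0, 187.0), (52.0, 50.0), 90.0)
((0.48951560258865356, 0.0071798693388700485), (0.06647321581840515, 0.06163222715258598), 89.97279357910156)
135 [182 184 185 180 181 183 186 152 103 112 114 114 109 111] [ 99  96  97  94  89 125 165 176 182 186 184 179 180 181]
155 [182 182 183 186 184 187 186 154 103 110 111 111 112 109] [107 102 103 104  92 145 178 180 187 185 180 170 162 158]
170 [180 179 185 186 188 188 188 170 127 104 109 109 107 108] [ 64  66  70  64  93 110 112 116 117 110 112 113 110 114]
205 [188 183 182 182 186 161 120 116 100  73  64  65  65  69] [ 63  66  64  92 117 113 120 116 118 116 113 115 112 113]
[159 160 162 164 146  56  92  94  96  95  97  96 100 109] [ 63  66  65  66  66  67  67  75  99 115 116 117 118 118 114]
[[ 0.46052773  0.08261659]
 [ 0.51949892  0.08264079]
 [ 0.52128868 -0.02539432]
 [ 0.45982456 -0.0253742 ]] [0.49028497 0.02862222]
```

Request:
{"api": "servo_tool", "payload": {
  "plan": [
    [5,10,25,0,-1],
    [14,40,50,0,-1],
    [24,70,80,0,-1],
    [34,100,105,0,-1],
    [44,130,115,0,-1],
    [54,155,115,0,-1],
    [62,175,115,0,-1],
    [65,180,115,0,-1],
    [65,180,115,0,-1],
    [65,180,115,0,-1]
  ]
}}

```text
clock: 14.62
position: [0.5499, 0.2092, 0.3001]
tool_rot: [-3.141, 0.001, 1.571]
force: [-0.2, -0.7, 0.4]
grip_width: 0.0855
```

```bash
sleep 0; python3 - <<'E'
from h import *
o=bot.observe();print(o["position"],o["tool_rot"],o["qd"])
c=bot.calibration("wrist"); cv2.imwrite("pics/w6.png",bot.grab_frame("wrist"));np.save("pics/w6.npy",c,allow_pickle=True)
E
```

```text
[0.54986567 0.20916199 0.30012815] [-3.14095041e+00  6.01662720e-04  1.57061693e+00] [ 0.01777029 -0.01451927  0.00539099  0.00991094  0.00082056  0.0009766
  0.00076396]
```

View pics/w6.png

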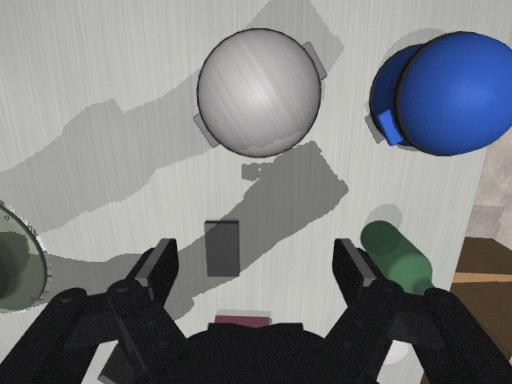

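The dome is seen almost from straight above, centred near (259,92) with radius about 62 px. I'll fit the tangent cone to its edge and intersect the axis with z = 0.085.

```bash
python3 - <<'E'
from h import *
def cone(c,im,c0,rng,thr,sel=None):
    g=cv2.GaussianBlur(cv2.cvtColor(im,cv2.COLOR_BGR2GRAY),(3,3),0).astype(float); E=[]
    for a in np.arange(0,2*np.pi,np.pi/60):
        rs=np.arange(*rng,.25); xs=np.c_[c0[0]+rs*np.cos(a),c0[1]+rs*np.sin(a)]
        if xs[:,1].min()<2: continue
        v=cv2.remap(g.astype(np.float32),xs[:,0].astype(np.float32)[None],xs[:,1].astype(np.float32)[None],1)[0]
        dv=np.diff(v); k=np.argmin(dv)
        if dv[k]<-thr: E.append(xs[k]+0.0)
    E=np.array(E)
    for _ in range(4):
        o,D=ray(c,E); D/=np.linalg.norm(D,axis=1)[:,None]
        n=np.linalg.lstsq(D,np.ones(len(D)),rcond=None)[0]; res=D@n-1
        k=abs(res)<max(2.5*res.std(),1e-4); E=E[k]
    ca=1/np.linalg.norm(n); a=n*ca
    h=np.sqrt(1-ca**2)
    print(len(E),"edge",E.mean(0).round(1),"axis@.085",(o+a*(.085-o[2])/a[2]).round(4),"by R=75:",(o+a*.075/h).round(4),"res",res.std())
cone(np.load("pics/w6.npy",allow_pickle=True).item(),cv2.imread("pics/w6.png"),(259,92),(50,70),4)
cone(bot.calibration("top"),cv2.imread("pics/top0.png"),(175,196),(22,34),3)
cone(bot.calibration("scene"),cv2.imread("pics/scene0.png"),(209,237.5),(19,30),3)
c=np.load("pics/w6.npy",allow_pickle=True).item(); g=cv2.cvtColor(cv2.imread("pics/w6.png"),cv2.COLOR_BGR2GRAY)
P=plane(c,[[205,222],[239,222],[239,276],[207.5,276]],.015); print(P,P.mean(0)); print(g[230,200:212],g[230,234:244],g[215:226,222],g[270:282,222])
E
```

```text
105 edge [254.7  86.2] axis@.085 [0.5537 0.2933 0.085 ] by R=75: [0.5537 0.2934 0.0787] res 0.00017948060282206793
59 edge [181.3 211.2] axis@.085 [0.554  0.2933 0.085 ] by R=75: [0.5669 0.3067 0.0219] res 6.03997025671885e-05
114 edge [209.  238.5] axis@.085 [0.5526 0.2933 0.085 ] by R=75: [0.5682 0.2896 0.0146] res 4.4097741325689286e-05
[[ 0.46270245  0.08669612  0.015     ]
 [ 0.52183292  0.08680484  0.015     ]
 [ 0.51963401 -0.02431978  0.015     ]
 [ 0.46053727 -0.02462377  0.015     ]] [0.49117666 0.03113935 0.015     ]
[186 190 193 179 139 105 104  98  81  68  69  66] [ 66  70  66  65  65  98 117 117 117 119] [191 177 144 111  97  76  40  40  50  64  72] [ 65  68  66  64  62  64  81 117 122 120 118 120]
```

Request:
{"api": "servo_tool", "payload": {
  "plan": [
    [-6,-15,0,0,-1],
    [-15,-45,0,0,-1],
    [-25,-75,-15,0,-1],
    [-35,-105,-40,0,-1],
    [-45,-135,-65,0,-1],
    [-54,-160,-90,0,-1],
    [-60,-175,-120,0,-1],
    [-60,-181,-150,0,-1],
    [-60,-181,-180,0,-1],
    [-60,-181,-200,0,-1]
  ]
}}

```text
clock: 15.5
position: [0.4887, 0.0267, 0.0986]
tool_rot: [-3.14, 0.001, 1.568]
force: [0.1, 0.7, -0.5]
grip_width: 0.0856
```

Request:
{"api": "servo_tool", "payload": {
  "plan": [
    [0,0,-10,0,-1],
    [0,0,-25,0,-1],
    [0,0,-40,0,-1],
    [0,0,-55,0,-1],
    [0,0,-68,0,-1],
    [0,0,-78,0,-1],
    [0,0,-85,0,-1],
    [0,0,-90,0,-1],
    [0,0,-92,0,-1],
    [0,0,-92,0,-1]
  ]
}}

```text
clock: 16.33
position: [0.4901, 0.0288, 0.0085]
tool_rot: [-3.142, 0.0, 1.571]
force: [-0.3, -0.2, 0.5]
grip_width: 0.0855
```

```bash
python3 - <<'E'
from h import *
o=bot.observe();print(o["position"],o["tool_rot"],o["force"])
c=bot.calibration("wrist"); im=bot.grab_frame("wrist");cv2.imwrite("pics/w7.png",im);np.save("pics/w7.npy",c,allow_pickle=True)
E
```

```text
[0.49008813 0.02882063 0.00854653] [-3.14159200e+00  7.96399151e-05  1.57067670e+00] [-0.2590561  -0.21234277  0.46435991]
```

View pics/w7.png

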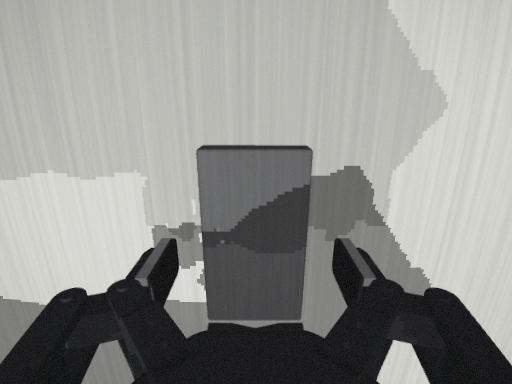

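```bash
python3 - <<'E'
from h import *
c=np.load("pics/w7.npy",allow_pickle=True).item(); g=cv2.cvtColor(cv2.imread("pics/w7.png"),cv2.COLOR_BGR2GRAY)
print(g[142:156,255],g[312:326,255],g[160,192:204],g[160,304:316],g[300,200:212],g[300,296:310])
P=plane(c,[[198,151],[311.5,151],[302,320],[208,320]],.015)[:,:2]; print(P,P.mean(0))
E
```

```text
[190 191 170 114  51  48  48  72  94 101 105 103 105 106] [ 72  71  75  73  72  70  73  78 106 129 134 134 135 131] [182 183 187 189 167  97 101 107 109 107 110 110] [102 100 101 105  99 100  91  86 158 179 178 184] [215 216 218 219 220 219 143  70  73  72  72  72] [ 69  69  70  74  72  68  91 131 130 130 138 138 137 136]
[[ 0.46094614  0.0830243 ]
 [ 0.51865926  0.08301317]
 [ 0.52002307 -0.02565877]
 [ 0.45982007 -0.02562293]] [0.48986214 0.02868894]
```

Request:
{"api": "servo_tool", "payload": {
  "plan": [
    [0,0,-4,0,-1],
    [0,0,-8,0,-1],
    [0,0,-10,0,-1],
    [0,0,-10,0,-0.7],
    [0,0,-10,0,-0.5],
    [0,0,-10,0,-0.3],
    [0,0,-10,0,0],
    [0,0,-10,0,1],
    [0,0,-10,0,1],
    [0,0,-10,0,1]
  ]
}}

```text
clock: 17.22
position: [0.4898, 0.0289, -0.0011]
tool_rot: [-3.141, 0.0, 1.571]
force: [-3.9, -0.3, 9.6]
grip_width: 0.0586
```

Request:
{"api": "servo_tool", "payload": {
  "plan": [
    [0,0,0,0,1],
    [0,0,0,0,1],
    [0,0,0,0,1],
    [0,0,0,0,1],
    [0,0,0,0,1],
    [0,0,0,0,1],
    [0,0,5,0,1],
    [0,0,10,0,1],
    [0,0,15,0,1],
    [0,0,20,0,1]
  ]
}}

```text
clock: 18.05
position: [0.49, 0.0288, 0.019]
tool_rot: [-3.142, -0.0, 1.571]
force: [0.2, -0.1, -6.7]
grip_width: 0.0582
```

```bash
python3 - <<'E'
from h import *
o=bot.observe();print(o["position"],o["tool_rot"],o["force"],o["moment"])
c=bot.calibration("wrist"); im=bot.grab_frame("wrist");cv2.imwrite("pics/w8.png",im);np.save("pics/w8.npy",c,allow_pickle=True)
E
```

```text
[0.49000413 0.02884141 0.01902844] [-3.14152027e+00 -2.11851205e-05  1.57069578e+00] [ 0.1510067  -0.07924124 -6.71638885] [-0.03309333 -0.0141277   0.005514  ]
```

View pics/w8.png

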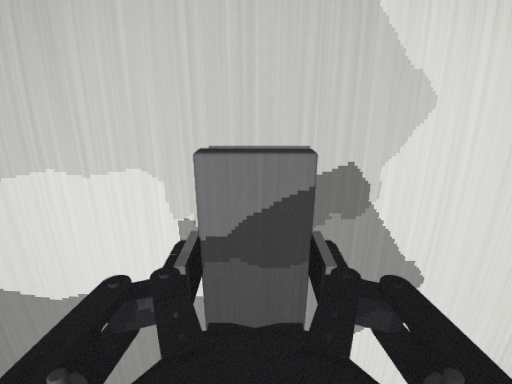

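The plate is gripped across its width and level (columns 194–317, rows 150–325). I'll lift it and carry it to the dome.

Request:
{"api": "servo_tool", "payload": {
  "plan": [
    [0,0,10,0,1],
    [0,0,25,0,1],
    [0,0,45,0,1],
    [0,0,70,0,1],
    [0,5,95,0,1],
    [3,15,120,0,1],
    [6,30,145,0,1],
    [10,50,165,0,1],
    [15,70,180,0,1],
    [20,90,190,0,1]
  ]
}}

```text
clock: 18.93
position: [0.5102, 0.1197, 0.2109]
tool_rot: [3.14, -0.0, 1.571]
force: [0.9, 0.2, -7.0]
grip_width: 0.0583
```

Request:
{"api": "servo_tool", "payload": {
  "plan": [
    [6,25,5,0,1],
    [12,50,5,0,1],
    [19,75,5,0,1],
    [25,100,5,0,1],
    [31,125,5,0,1],
    [37,147,5,0,1],
    [41,163,5,0,1],
    [43,171,5,0,1],
    [44,174,5,0,1],
    [44,174,5,0,1]
  ]
}}

```text
clock: 19.77
position: [0.5538, 0.2928, 0.2135]
tool_rot: [-3.141, 0.0, 1.571]
force: [-0.5, -0.1, -7.6]
grip_width: 0.0583
```

Request:
{"api": "servo_tool", "payload": {
  "plan": [
    [0,0,-4,0,1],
    [0,0,-8,0,1],
    [0,0,-12,0,1],
    [0,0,-16,0,1],
    [0,0,-20,0,1],
    [0,0,-24,0,1],
    [0,0,-27,0,1],
    [0,0,-29,0,1],
    [0,0,-30,0,1],
    [0,0,-30,0,1]
  ]
}}

```text
clock: 20.6
position: [0.554, 0.2929, 0.1833]
tool_rot: [-3.141, 0.0, 1.571]
force: [-0.5, 0.8, -7.3]
grip_width: 0.058
```

```bash
python3 - <<'E'
from h import *
o=bot.observe();print(o["position"],o["tool_rot"],o["force"],o["moment"],o["qpos"])
for n in("wrist","top","scene"):
  c=bot.calibration(n); im=bot.grab_frame(n);cv2.imwrite(f"pics/{n}9.png",im);np.save(f"pics/{n}9.npy",c,allow_pickle=True)
t=cv2.imread("pics/top9.png")[130:250,120:240];s=cv2.imread("pics/scene9.png")[180:300,150:270]
cv2.imwrite("pics/z9.png",cv2.resize(np.hstack([t,s]),None,fx=3.3,fy=3.3))
E
```

```text
[0.5540053  0.29286871 0.18328292] [-3.14136177e+00  7.28993863e-05  1.57079267e+00] [-0.52256138  0.82749731 -7.28429757] [-0.02827487  0.05820352  0.00801159] [-0.25655568  0.61437505 -0.48913321  1.62336103  0.33042237  0.98734059
 -0.85364168]
```

View pics/wrist9.png

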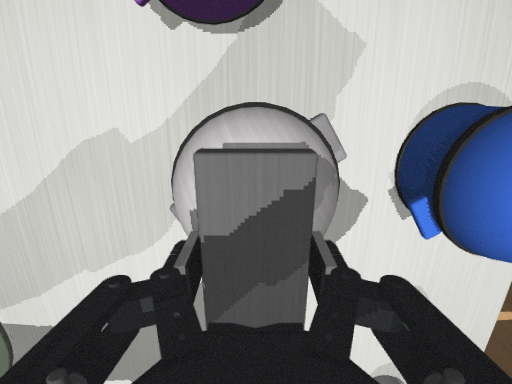

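View pics/z9.png

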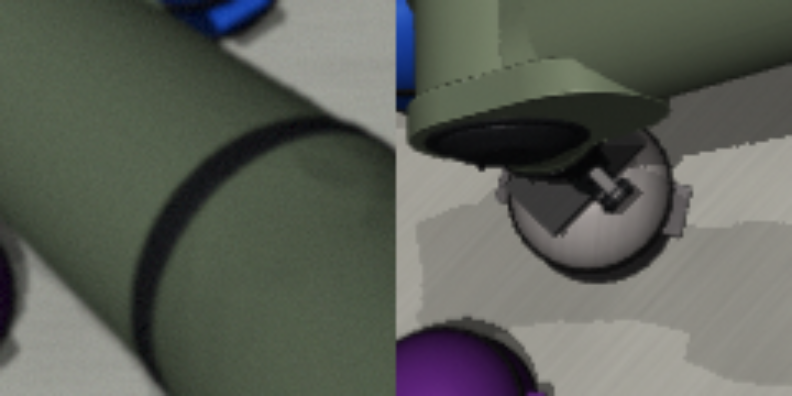

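The plate sits level over the dome, with the plate centre at about column 255.5 and the dome centre at about column 256. I'll lower it slowly and watch the force.

Request:
{"api": "servo_tool", "payload": {
  "plan": [
    [0,0,-3,0,1],
    [0,0,-6,0,1],
    [0,0,-9,0,1],
    [0,0,-12,0,1],
    [0,0,-14,0,1],
    [0,0,-16,0,1],
    [0,0,-18,0,1],
    [0,0,-19,0,1],
    [0,0,-20,0,1],
    [0,0,-20,0,1]
  ]
}}

```text
clock: 21.58
position: [0.554, 0.2928, 0.1633]
tool_rot: [-3.141, 0.0, 1.571]
force: [-0.3, -0.6, -6.8]
grip_width: 0.0582
```

Request:
{"api": "servo_tool", "payload": {
  "plan": [
    [0,0,-0.3,0,1],
    [0,0,-0.6,0,1],
    [0,0,-0.9,0,1],
    [0,0,-1.2,0,1],
    [0,0,-1.5,0,1],
    [0,0,-1.8,0,1],
    [0,0,-2,0,1],
    [0,0,-2,0,1],
    [0,0,-2,0,1],
    [0,0,-2,0,1]
  ]
}}

```text
clock: 22.42
position: [0.5541, 0.2929, 0.1615]
tool_rot: [3.142, 0.0, 1.571]
force: [-0.2, -0.5, -7.0]
grip_width: 0.0583
```

Request:
{"api": "servo_tool", "payload": {
  "plan": [
    [0,0,-0.2,0,1],
    [0,0,-0.4,0,1],
    [0,0,-0.6,0,1],
    [0,0,-0.8,0,1],
    [0,0,-1,0,1],
    [0,0,-1,0,1],
    [0,0,-1,0,1],
    [0,0,-1,0,1],
    [0,0,-1,0,1],
    [0,0,-1,0,1]
  ]
}}

```text
clock: 23.25
position: [0.5541, 0.2929, 0.1605]
tool_rot: [3.142, -0.0, 1.571]
force: [-0.8, -0.2, -7.4]
grip_width: 0.0582
```

Request:
{"api": "servo_tool", "payload": {
  "plan": [
    [0,0,-0.1,0,1],
    [0,0,-0.2,0,1],
    [0,0,-0.3,0,1],
    [0,0,-0.4,0,1],
    [0,0,-0.5,0,1],
    [0,0,-0.5,0,1],
    [0,0,-0.5,0,1],
    [0,0,-0.5,0,1],
    [0,0,-0.5,0,1],
    [0,0,-0.5,0,1]
  ]
}}

```text
clock: 24.08
position: [0.5541, 0.2929, 0.16]
tool_rot: [3.142, 0.0, 1.571]
force: [-0.3, -0.7, -7.5]
grip_width: 0.0582
```

Request:
{"api": "servo_tool", "payload": {
  "plan": [
    [0,0,-0.1,0,1],
    [0,0,-0.2,0,1],
    [0,0,-0.3,0,1],
    [0,0,-0.4,0,1],
    [0,0,-0.5,0,1],
    [0,0,-0.5,0,1],
    [0,0,-0.5,0,1],
    [0,0,-0.5,0,1],
    [0,0,-0.5,0,1],
    [0,0,-0.5,0,1]
  ]
}}

```text
clock: 24.92
position: [0.5541, 0.2929, 0.1595]
tool_rot: [-3.142, -0.0, 1.571]
force: [0.2, -0.6, -7.2]
grip_width: 0.0584
```

```bash
python3 - <<'E'
from workcell import bot
o=bot.observe();print(o["position"],o["force"],o["moment"])
E
```

```text
[0.55405764 0.29288545 0.1594859 ] [ 0.21098817 -0.56918224 -7.17581427] [-0.02356898 -0.02598585 -0.00976042]
```

Request:
{"api": "servo_tool", "payload": {
  "plan": [
    [0,0,-0.1,0,1],
    [0,0,-0.2,0,1],
    [0,0,-0.3,0,1],
    [0,0,-0.4,0,1],
    [0,0,-0.5,0,1],
    [0,0,-0.5,0,1],
    [0,0,-0.5,0,1],
    [0,0,-0.5,0,1],
    [0,0,-0.5,0,1],
    [0,0,-0.5,0,1]
  ]
}}

```text
clock: 25.75
position: [0.554, 0.2929, 0.159]
tool_rot: [-3.142, -0.0, 1.571]
force: [-0.2, -0.6, -6.0]
grip_width: 0.0584
```

Request:
{"api": "servo_tool", "payload": {
  "plan": [
    [0,0,-0.1,0,1],
    [0,0,-0.2,0,1],
    [0,0,-0.3,0,1],
    [0,0,-0.3,0,1],
    [0,0,-0.3,0,1],
    [0,0,-0.3,0,1],
    [0,0,-0.3,0,1],
    [0,0,-0.3,0,1],
    [0,0,-0.3,0,1],
    [0,0,-0.3,0,1]
  ]
}}

```text
clock: 26.58
position: [0.5541, 0.2929, 0.1588]
tool_rot: [3.141, -0.0, 1.571]
force: [-2.6, -1.7, 2.8]
grip_width: 0.058
```

Contact: about 10 N now rests on the dome. I'll drop the grip force and open gently.

Request:
{"api": "servo_tool", "payload": {
  "plan": [
    [0,0,0.1,0,1],
    [0,0,0.1,0,1],
    [0,0,0.1,0,1],
    [0,0,0.1,0,1],
    [0,0,0.1,0,-0.3],
    [0,0,0.1,0,-0.4],
    [0,0,0.1,0,-0.45],
    [0,0,0.1,0,-0.5],
    [0,0,0.1,0,-0.55],
    [0,0,0.1,0,-0.6]
  ],
  "squeeze": 20
}}

```text
clock: 27.42
position: [0.5542, 0.293, 0.1589]
tool_rot: [3.141, -0.0, 1.571]
force: [-0.5, -0.1, 0.0]
grip_width: 0.0683
```

```bash
python3 - <<'E'
from h import *
o=bot.observe();print(o["position"],o["tool_rot"],o["force"],o["moment"])
cv2.imwrite("pics/w10.png",bot.grab_frame("wrist"))
E
```

```text
[0.55416213 0.29299866 0.15886222] [ 3.14137973e+00 -2.45634898e-04  1.57070574e+00] [-0.47116671 -0.10033326  0.01730652] [-0.00934448  0.04641405 -0.00791787]
```

View pics/w10.png

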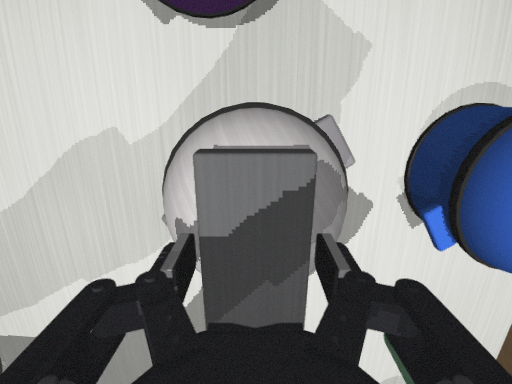

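The plate rests on the dome, balanced and unmoved (columns 194–317), with the fingers clear on both sides. I'll open fully and rise straight up.

Request:
{"api": "servo_tool", "payload": {
  "plan": [
    [0,0,0,0,-0.7],
    [0,0,0,0,-0.8],
    [0,0,0,0,-0.9],
    [0,0,0,0,-1],
    [0,0,0,0,-1],
    [0,0,0,0,-1],
    [0,0,2,0,-1],
    [0,0,6,0,-1],
    [0,0,12,0,-1],
    [0,0,20,0,-1]
  ]
}}

```text
clock: 28.3
position: [0.5539, 0.2928, 0.1792]
tool_rot: [-3.141, 0.0, 1.571]
force: [0.3, -0.5, -0.8]
grip_width: 0.0855
```

Request:
{"api": "servo_tool", "payload": {
  "plan": [
    [0,0,12,0,-1],
    [0,0,25,0,-1],
    [0,0,40,0,-1],
    [0,0,55,0,-1],
    [0,0,70,0,-1],
    [0,0,85,0,-1],
    [0,0,95,0,-1],
    [0,0,100,0,-1],
    [0,0,100,0,-1],
    [0,0,100,0,-1]
  ]
}}

```text
clock: 29.13
position: [0.554, 0.2928, 0.2786]
tool_rot: [-3.141, 0.0, 1.571]
force: [-0.3, -0.1, -0.9]
grip_width: 0.0856
```

```bash
python3 - <<'E'
from h import *
o=bot.observe();print(o["position"],o["tool_rot"],o["force"])
c=bot.calibration("wrist"); im=bot.grab_frame("wrist"); cv2.imwrite("pics/w11.png",im);np.save("pics/w11.npy",c,allow_pickle=True)
cv2.imwrite("pics/s11.png",bot.grab_frame("scene"))
E
```

```text
[0.55395308 0.29277235 0.27864367] [-3.14148573e+00  1.52024316e-04  1.57070177e+00] [-0.29124516 -0.13259134 -0.91143802]
```

View pics/w11.png

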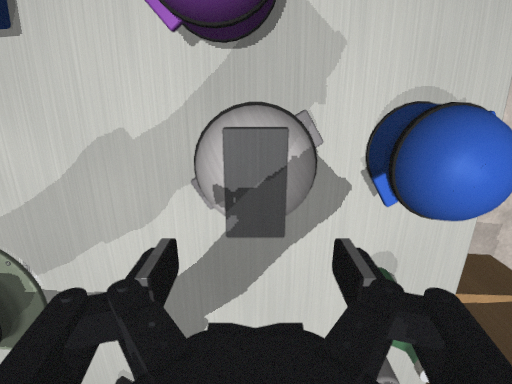

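View pics/s11.png

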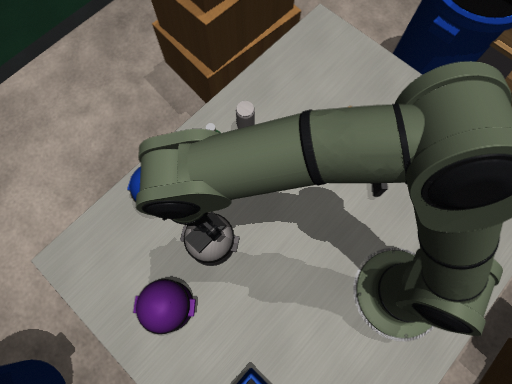

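```bash
python3 - <<'E'
from h import *
c=np.load("pics/w11.npy",allow_pickle=True).item()
g=cv2.cvtColor(cv2.imread("pics/w11.png"),cv2.COLOR_BGR2GRAY)
print(g[122:133,255],g[230:242,255],g[135,218:228],g[135,283:293],g[230,221:230],g[230,281:290])
P=plane(c,[[223,127.5],[288.5,127.5],[285.5,237],[226.5,237]],.175)[:,:2];print(P.round(4),P.mean(0).round(4), np.linalg.norm(P[0]-P[1]),np.linalg.norm(P[2]-P[3]))
t=bot.grab_frame("top"); t0=cv2.imread("pics/top0.png"); cv2.imwrite("pics/t11.png",t)
w2=bot.grab_frame("wrist"); print("wrist still:",cv2.absdiff(w2,cv2.imread("pics/w11.png"))[100:240,200:310].mean())
for n,(x0,y0,x1,y1) in dict(board=(375,180,440,210),bottle=(250,90,282,138),can=(305,95,340,136)).items():
  print(n,cv2.absdiff(t,t0)[y0:y1,x0:x1].mean())
E
```

```text
[159 161 164 168 154  54  63  92 100 100  99] [ 69  68  71  71  72  68  70  90 113 120 123 122] [159 164 161 167 146 100 105 104 104 104] [ 97  97  97  99  88 109 141 150 147 143] [196 200 198 197 162  94 101 100  91] [ 68  67  70  76 109 120 119 120 124]
[[0.5252 0.3484]
 [0.5838 0.3484]
 [0.5849 0.2389]
 [0.5248 0.239 ]] [0.5547 0.2937] 0.058627478482348824 0.06013841493404366
wrist still: 2.6098268398268396
board 27.284786324786324
bottle 19.305555555555557
can 25.412078977932637
```

View pics/t11.png

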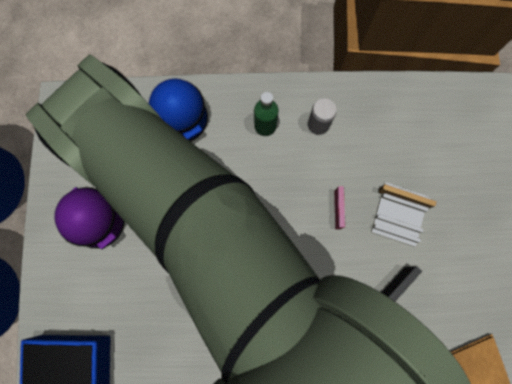

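The top view shows the board (407,195), bottle (265,115) and can (321,115) at their starting pixels. The plate centre measures (0.555, 0.294) against the crown at (0.554, 0.293). I'll hand the job in.

```bash
python3 - <<'E'
from workcell import bot
print(bot.job_done()); print(bot.observe()["clock"])
E
```

```text
the job is handed in; nothing more can be done
None
the job is handed in; nothing more can be done
```

The steel plate is lying flat on the crown of the dome, let go, and the job was handed in at about 29 s of the 72 s allowed. `bot.job_done()` gives no verdict, so what follows is from my own checks.

**Steps done:**
- I lifted the plate out of the rack slot and stood it on its long edge on the open bench, then let go.
- I tipped it flat with the shut fingers without holding it.
- I gripped it again across its width and lowered it onto the dome until the wrist force showed about 10 N of contact.
- I opened the gripper and backed straight up to about 0.28 m.

**Last checks:**
- **Centring:** the plate centre measured (0.555, 0.294) and the crown (0.554, 0.293), so about 1 mm off. Three views agreed on the crown position to about 1.5 mm.
- **Level and still:** it looked level. Its two ends measured 58.6 and 60.1 mm wide, but I saw about the same difference when it lay flat on the bench, so I put it down to measurement bias. Two wrist pictures taken a moment apart showed no movement.
- **Board, bottle and can:** by eye, they are at the same pixels as at the start. The automatic picture difference did show changes there (average 19 to 27 grey levels). I took those as lighting and shadow differences rather than movement.
- **Robot:** the force reading was under 1 N after backing away, so it was touching nothing.

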